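# Slide the tea chest's lids round and put the tea packet in

### The job

The tea packet belongs in the tea chest's compartment under the lid with the bar handle. Slide one of the round-knob lids fully across into the empty place, then slide the bar-handled lid fully into the place that this has freed, without lifting any lid out of the frame; then set the packet down upright on the floor of the uncovered compartment, not dropping it. Leave the coffee press and the mug alone.

Things in the scene. Friction and masses are not known exactly. Their poses are not given: they have to be found in the camera images.
- chest: Open wooden tea chest fixed to the table at any yaw, 239 mm square, rim 48 mm high. Origin: centre of underside; x, y along its sides. Its 223 mm square frame has 2 x 2 lid places, 110 mm apart; three hold lids, one is open. Lids lie on rails 40 mm above the table (12 mm ledge all round, 18 mm cross in the middle), tops flush with the rim. Below: four compartments 90 x 90 mm, floors at 6 mm.
- lid_bar: Loose wooden lid 108 x 108 x 8 mm, rounded corners, 0.16 kg, slides easily, 7 mm play per pair of lids. Steel bar handle along the lid's x axis (the chest's x at the start): round, 11 mm thick, 81 mm long, top 33 mm above the lid's underside, on a post at each end, free space beneath. Starts at place_bar, diagonally across from the empty place. Origin: centre of underside.
- lid_knob_a: Loose lid of the same wood and size with a round steel knob in the middle, 24 to 26 mm in diameter, its top 34 mm above the lid's underside (26 mm above the lid). Starts at place_a. Origin: centre of the lid's underside.
- lid_knob_b: Another lid exactly like lid_knob_a. Starts at place_b. Origin: centre of the lid's underside.
- packet: Green cardboard packet standing on the table beside the chest, 50 mm (its x) x 74 mm (its y) x 55 mm high, 0.12 kg. Origin: centre of its underside. It will stand 13 mm above the chest's rim when in a compartment.
- place_bar (a point): Centre of the lid place (at rail height, 40 mm) over the compartment for the packet, at chest x +55, y +55 mm; covered by the bar-handled lid at the start. The compartment's centre lies within 1 mm of it in plan.
- place_a (a point): Centre of the lid place at chest x +55, y -55 mm, at rail height; next to place_bar and to place_open.
- place_b (a point): Centre of the lid place at chest x -55, y +55 mm, at rail height; next to place_bar and to place_open.
- place_open (a point): Centre of the lid place at chest x -55, y -55 mm, at rail height; empty at the start.
- cafetiere: Bystander: glass coffee press with black handle, 100 x 149 x 225 mm, standing behind the packet. Origin: centre of its underside.
- mug: Bystander: patterned mug, 78 x 110 x 90 mm, standing behind the chest to the right. Origin: centre of its underside.

How it is judged (in metres and radians):
On the way, in this order (a step that is already met when the one before it is completed fails the run):
1. one round-knob lid has been slid fully into the empty place, the bar-handled lid still being in its own (horizontal distance between lid_bar and place_bar below 0.012 m and horizontal distance between any of lid_knob_a, lid_knob_b and place_open below 0.012 m), for 0.2 s.
2. the bar-handled lid has been slid fully into the place freed (((horizontal distance between lid_knob_a and place_open below 0.012 m and horizontal distance between lid_bar and place_a below 0.012 m and horizontal distance between lid_knob_b and place_b below 0.012 m) or (horizontal distance between lid_knob_b and place_open below 0.012 m and horizontal distance between lid_bar and place_b below 0.012 m and horizontal distance between lid_knob_a and place_a below 0.012 m))), for 0.2 s.
3. the packet stands in the uncovered compartment (horizontal distance between packet and place_bar below 0.03 m and z of packet in the frame of chest below 0.01 m and angle between packet's own z axis and vertical below 0.1 rad), for 0.2 s.
At the end, for the whole second after the job is handed in: Packet at rest, upright (0.1 rad) on the floor (4 mm) of the compartment first covered by the bar lid (30 mm of place_bar); one knob lid in the place that was empty, the bar lid in the place so freed, the other knob lid in its own; each within 12 mm in plan, flat on the rails (3 mm, 0.05 rad) (all of step 3 and ((horizontal distance between lid_knob_a and place_open below 0.012 m and horizontal distance between lid_bar and place_a below 0.012 m and horizontal distance between lid_knob_b and place_b below 0.012 m) or (horizontal distance between lid_knob_b and place_open below 0.012 m and horizontal distance between lid_bar and place_b below 0.012 m and horizontal distance between lid_knob_a and place_a below 0.012 m)) and z of lid_bar in the frame of chest between 0.037 and 0.043 m and angle between each of lid_bar, lid_knob_a, lid_knob_b's own z axis and vertical below 0.05 rad and z of lid_knob_a in the frame of chest between 0.037 and 0.043 m and z of lid_knob_b in the frame of chest between 0.037 and 0.043 m and linear speed of packet below 0.02 m/s); the robot touches nothing.
It fails at once if a lid is lifted out of the frame (12 mm above the rails) (z of any of lid_bar, lid_knob_a, lid_knob_b in the frame of chest above 0.052 m).
It fails at once if the packet is dropped (moves faster than 0.6 m/s with no finger on it) (linear speed of packet above 0.6 m/s and contact force between the fingers and packet below 0.05 N).
It fails at once if the coffee press or the mug is moved by more than 30 mm (distance of any of cafetiere, mug from where it was at the start of the episode above 0.03 m).
It also fails if it takes over 62 s, if anything falls off the work surface, if the arm or the gripper's body presses on something with over 40 N, if the wrist force passes 120 N, or if a joint passes its speed limit or range.

### The arm

A 6-joint arm with a two-finger parallel gripper is mounted at the origin on a cart in front of the work surface, level with it; the furniture and walls round the work are solid. World frame = base frame: x ahead of the robot, y to its left, z up, the work surface at z = 0. Lengths are in mm, angles in rad, forces in N, time in s.
With the tool pointing down it reaches from about 300 to 775 mm from the base axis. Payload 14.6 kg.
Tool frame: the origin (TCP) lies midway between the tips of the shut fingers; the grasp point (between the pads) lies 19 mm behind it; z points along the fingers, y is the line along which they close (so a half turn about z gives the same grasp; the last joint's range is limited). The gripper opens to 94 mm and grips with 3 to 60 N. Pads are 16 mm wide; open, the fingers measure 119 mm over their backs; the gripper's body (75 mm by 177 mm) begins 78 mm behind the grasp point.
Start: joints at [1.102, 0.3, 1.521, -0, 1.321, -0.067], TCP at [215.088, 506.188, 172.946] pointing down, gripper open.
Joint ranges: [-3.03, 3.03], [-0.79, 2.21], [0.23, 2.52], [-1.04, 4.18], [0, 3.07], [-2.55, 2.55]. Speed limits (rad/s): [2.22, 2.22, 2.57, 3.14, 3.14, 3.14].

### API

Orientations are given as [roll, pitch, yaw] about the fixed x, y, z axes, in that order (R = Rz(yaw) Ry(pitch) Rx(roll)).
In Python, from cell import manip gives the robot as it stands.
- The arm moves only by the shell command python3 -m creep 'ROWS' [OPENING] [FORCE]. ROWS is text: rows parted by semicolons, each of 6 numbers parted by spaces: the shift along the tool's x, y, z normalised to -1 to 1, where 1 is 4 cm, then the turn, a rotation vector about the tool's x, y, z normalised to -1 to 1, where 1 is pi rad. In form: dx dy dz ax ay az; .... A call has 1 to 20 rows; each row shifts and turns the commanded pose from where the row before left it, along the tool's axes as they then stand; what a row does not reach is not made up. A row lasts 1/8 s, in which the tool goes at most 62.5 mm and 10.7 degrees, less where a joint would pass 70% of its speed; a pose out of reach is approached as far as the arm can. A call with a number of a shift or a turn outside -1 to 1 is refused whole. A call with a gripper value outside its range is refused whole. OPENING is the closure, from 0 (fully open) to 1 (shut), set as the call begins (- or left out, the last holds). The fingers move at their own pace and stop on an object; FORCE is the grip in N (left out, the last holds). Time passes only in rows, so rows that do not move let the fingers close. It gives the time, the measured TCP pose, the force, the opening and the grip force at its end, in the units of the state.
- manip.read_state(): the state, without advancing time (a new reading comes with each control period).
- manip.camera(name): name is "side" or "top"; returns a dict with "color" (420x560x3 uint8, red, green, blue), "range_z" (420x560 float32, mm along the optical axis (not along the pixel's ray), 0 where there is no reading), "camera_matrix" (3x3 intrinsics, pixels), "T" (4x4, takes a point from camera to world coordinates). Camera axes: x right, y down, z forward; pixel columns grow to the right and rows downward; lengths in mm; the calibration is good to about 2 mm. A picture is of the moment at which its call begins.
- manip.sign_off(): hands the job in; it is judged then, once.
The state is a dict: "clock": time; "joints": joint angles; "qd": joint speeds; "effort": joint torques, N m; "eef_pos": TCP position; "eef_rot": TCP orientation; "wrist_force": force on the tool from outside, world axes, zero at the start; "moment": the same for the moment, N m; "finger_gap": finger opening in mm; "finger_force": force on a finger pad.
Only numpy, scipy, OpenCV 4.12 (cv2) and the standard library are available. Lean on these libraries where they do the work, as an engineer would, in place of code of your own. Each camera call takes 0.05 s, during which the arm holds its last target. There are 200 camera calls.

## Working session

There is one attempt and no reset: what is moved stays moved. The work goes in short steps, Python scripts to look and compute and a shell command to move; the robot and the scene stay as the last step left them, time stands still between calls to the robot, and variables do not carry over. Pictures are saved under pics/ and viewed, at most 10 in all, crops included, and the job is handed in when it is done.

```bash
mkdir -p pics; python3 - <<'E'
from cell import manip
import cv2,numpy as np
ims=[]
for n in("top","side"):
    c=manip.camera(n); np.savez(f"pics/{n}0.npz",**c)
    cv2.imwrite(f"pics/{n}0.png",c["color"][:,:,::-1]); print(n,c["camera_matrix"].tolist(),c["T"].round(3).tolist())
s=manip.read_state();print(s)
E
```

```text
top [[392.6338645507142, 0.0, 288.92926555813483], [0.0, 392.6338645507142, 210.9657668481839], [0.0, 0.0, 1.0]] [[-0.014, -0.984, 0.179, 455.968], [-1.0, 0.017, 0.014, -60.886], [-0.017, -0.179, -0.984, 1038.546], [0.0, 0.0, 0.0, 1.0]]
side [[415.8377447883587, 0.0, 282.88598349990843], [0.0, 415.8377447883587, 215.2780499425926], [0.0, 0.0, 1.0]] [[0.998, 0.034, -0.053, 674.452], [0.063, -0.461, 0.885, -1010.664], [0.006, -0.887, -0.462, 542.403], [0.0, 0.0, 0.0, 1.0]]
{'clock': 0.1, 'joints': array([ 1.10238311e+00,  3.00420014e-01,  1.52145277e+00, -7.90930531e-06,
        1.32070706e+00, -6.65985129e-02]), 'qd': array([ 1.00312150e-03, -2.08819356e-03, -1.20747912e-03,  8.13074998e-04,
        1.08436122e-05,  1.52894679e-03]), 'effort': array([-6.49764424e-04, -5.32636857e+01, -3.53282332e+01,  7.09492341e-02,
        2.34367879e-02, -7.76543766e-05]), 'eef_pos': array([214.9934196 , 505.97547799, 172.46864761]), 'eef_rot': array([-3.14060714e+00, -5.80526221e-05,  2.73977988e+00]), 'wrist_force': array([ 0.50562781, -0.24407829,  0.59356334]), 'moment': array([-0.0011643 , -0.05127534,  0.05354677]), 'finger_force': 0.0, 'finger_gap': 94.31461451282507}
```

View pics/top0.png

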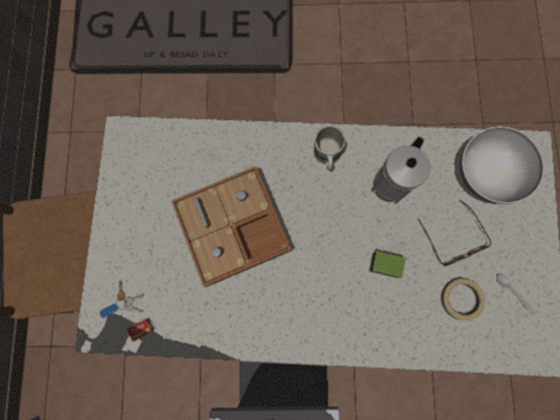

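View pics/side0.png

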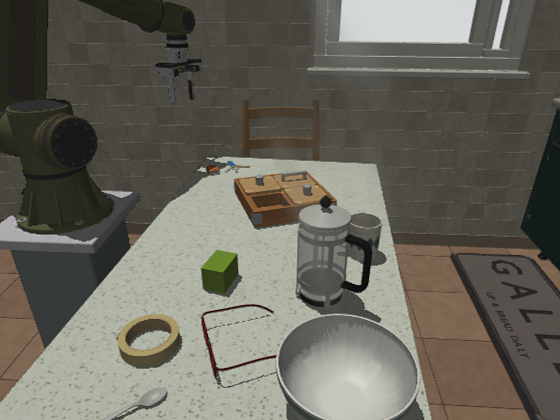

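The top view shows the chest centred near (233,226), the bar at (202,212), knobs at (242,196) and (217,252), the open place at (264,238), and the green packet at (388,264). The side view agrees: press and mug are behind the packet and chest.

```bash
cat > h.py <<'E'
import numpy as np,cv2
from cell import manip
def cloud(c):
    K,T,z=c["camera_matrix"],c["T"],c["range_z"].astype(float)
    v,u=np.indices(z.shape)
    P=np.stack([(u-K[0,2])/K[0,0]*z,(v-K[1,2])/K[1,1]*z,z],-1)
    W=P@T[:3,:3].T+T[:3,3]; W[z==0]=np.nan; return W
def ray(c,u,v,h):
    K,T=c["camera_matrix"],c["T"]
    d=T[:3,:3]@np.array([(u-K[0,2])/K[0,0],(v-K[1,2])/K[1,1],1]); o=T[:3,3]
    return (o+d*(h-o[2])/d[2])[:2]
def rect(m,c,h):
    cs=cv2.findContours(m.astype(np.uint8),cv2.RETR_EXTERNAL,cv2.CHAIN_APPROX_NONE)[0]
    k=max(cs,key=cv2.contourArea)[:,0]
    p=np.array([ray(c,*q,h) for q in k],np.float32)
    return cv2.minAreaRect(p)
def blobs(W,lo,hi,xy,r,mn=8):
    m=((W[...,2]>lo)&(W[...,2]<hi)&(np.hypot(W[...,0]-xy[0],W[...,1]-xy[1])<r)).astype(np.uint8)
    n,l,s,_=cv2.connectedComponentsWithStats(m)
    for i in range(1,n):
        if s[i,4]>=mn:
            p=W[l==i]; (cx,cy),sz,a=cv2.minAreaRect(p[:,:2].astype(np.float32))
            print(" blob",s[i,4],"mean",p.mean(0).round(1),"rect",round(cx,1),round(cy,1),np.round(sz,1),round(a,1),"zmax",p[:,2].max().round(1))
E
python3 - <<'E'
from h import *
for n in("top","side"):
    c=dict(np.load(f"pics/{n}0.npz")); W=cloud(c)
    hsv=cv2.cvtColor(c["color"],cv2.COLOR_RGB2HSV)
    g=cv2.inRange(hsv,(33,110,40),(60,255,255))>0
    print(n,"green",g.sum(),"z",np.nanpercentile(W[g][:,2],[5,50,95]).round(1))
    t=g&(W[...,2]>50); print(" packet top rect",rect(t,c,55), W[t].mean(0).round(1))
    tab=W[...,2]; print(" table z med",np.nanmedian(tab[np.abs(tab)<15]).round(2))
    if n=="top":
        m=(W[...,2]>30)&(W[...,2]<90)&(np.hypot(W[...,0]-455,W[...,1]-70)<190)
        print(" chest",rect(m,c,48))
    C=(430,70)
    blobs(W,58,90,C,190)
    # other objects
    print("tall"); blobs(W,60,300,(560,-300),280,40)
E
```

```text
top green 590 z [52.3 55.6 58.6]
 packet top rect ((498.0143127441406, -289.522216796875), (73.19315338134766, 48.82004928588867), 75.09130859375) [ 497.5 -289.5   55.6]
 table z med 0.54
 chest ((568.3300170898438, 90.53107452392578), (162.43936157226562, 239.1165313720703), 22.103513717651367)
 blob 83 mean [533.7 135.1  73.4] rect 533.7 135.7 [22.9 22.1] 89.4 zmax 77.7
tall
 blob 167 mean [ 774.3 -157.8   80.5] rect 778.2 -169.7 [46.1 73.1] 30.9 zmax 91.9
 blob 2159 mean [ 704.9 -308.5  169.2] rect 720.8 -331.1 [ 98.1 136.2] 33.7 zmax 225.4
 blob 282 mean [ 693.6 -504.8   82.7] rect 695.7 -510.6 [152.9  37.4] 32.6 zmax 93.4
side green 1178 z [ 7.3 45.3 56.5]
 packet top rect ((498.6168212890625, -295.76171875), (81.03697204589844, 51.75017166137695), 75.28446197509766) [ 498.7 -296.6   55.1]
 table z med 0.63
 blob 58 mean [532.6 128.5  68.3] rect 531.7 131.7 [19.8 22.2] 30.5 zmax 76.2
tall
 blob 4551 mean [ 720.4 -342.4  137.2] rect 740.1 -248.5 [246.4 140.9] 83.2 zmax 225.3
 blob 1480 mean [ 700.  -505.4   75.6] rect 696.8 -511.3 [151.9  38.7] 32.6 zmax 92.0
```

```bash
python3 - <<'E'
from h import *
c=dict(np.load("pics/top0.npz")); W=cloud(c)
C=ray(c,233,226,48); print("C",C)
m=(W[...,2]>30)&(W[...,2]<90)&(np.hypot(W[...,0]-C[0],W[...,1]-C[1])<190)
hole=(W[...,2]<30)&m*0>0
r=rect(m,c,48); print("chest",r); cx=np.array(r[0])
blobs(W,58,90,C,170)
for a in (r[2],):
    print(cv2.boxPoints(r).round(1).tolist())
    # chest frame of the blobs
for n in("side",):
    s=dict(np.load("pics/side0.npz")); blobs(cloud(s),58,90,C,170)
    S=cloud(s); print([ (S[v,u]).round(0).tolist() for u,v in((260,180),(307,189),(294,176))])
E
```

```text
C [599.89719821  97.03160727]
chest ((604.5687866210938, 105.14959716796875), (240.78062438964844, 239.1085662841797), 22.055843353271484)
 blob 81 mean [675.9  74.9  72.9] rect 676.6 75.3 [23.  23.2] 4.0 zmax 79.0
 blob 141 mean [634.5 176.3  72.1] rect 635.6 177.4 [79.8 10.7] 22.0 zmax 78.1
 blob 83 mean [533.7 135.1  73.4] rect 533.7 135.7 [22.9 22.1] 89.4 zmax 77.7
[[448.1000061035156, 170.6999969482422], [537.9000244140625, -50.900001525878906], [761.0, 39.599998474121094], [671.2999877929688, 261.20001220703125]]
 blob 105 mean [632.2 172.5  68.5] rect 632.8 173.6 [78.7 14.8] 21.0 zmax 74.7
 blob 58 mean [532.6 128.5  68.3] rect 531.7 131.7 [19.8 22.2] 30.5 zmax 76.2
 blob 61 mean [675.1  69.1  69. ] rect 674.3 73.6 [22.8 23.9] 1.7 zmax 75.3
[[538.0, 122.0, 66.0], [677.0, 64.0, 67.0], [635.0, 209.0, 46.0]]
```

```bash
cat >> h.py <<'E'
from scipy.spatial.transform import Rotation as Ro
C=np.array([604.9,105.3]); Y=np.radians(22.05); B=np.array([[np.cos(Y),-np.sin(Y)],[np.sin(Y),np.cos(Y)]])
def ch(x,y): return C+B@[x,y]
def togo(x,y,z,yaw):
    s=manip.read_state(); R=Ro.from_euler("xyz",s["eef_rot"]); Rt=Ro.from_euler("xyz",[np.pi,0,np.radians(yaw)])
    d=R.inv().apply(np.array([x,y,z])-s["eef_pos"])/40; a=(R.inv()*Rt).as_rotvec()/np.pi
    print("t",round(s["clock"],2),"pos",s["eef_pos"].round(1),"rot",s["eef_rot"].round(3),"gap",round(s["finger_gap"],1),"ff",round(s["finger_force"],1),"wf",s["wrist_force"].round(1),"\n total rows:",d.round(3),a.round(4))
E
python3 -m creep '-.928 -.338 0 0 0 0;-.928 -.338 0 0 0 0;-.928 -.338 0 0 0 0;-.928 -.338 0 0 0 0;-.928 -.338 0 0 0 0;-.928 -.338 0 0 0 0;-.928 -.338 0 0 0 0;-.928 -.338 0 0 0 0;-.928 -.338 0 0 0 0;-.928 -.338 0 0 0 0;-.928 -.338 0 0 0 0;-.928 -.338 0 0 0 0;-.928 -.338 0 0 0 0;-.928 -.338 0 0 0 0;-.928 -.338 0 0 0 0;-.928 -.338 0 0 0 0;0 0 0 0 0 -.05;0 0 0 0 0 -.05;0 0 0 0 0 -.05;0 0 0 0 0 -.05' 0.4 30
python3 -c "
from h import *
print(ch(55,-55),ch(-55,-55),ch(55,55),ch(-55,55));togo(*ch(55,-55),56,202.05)"
```

```text
clock: 2.6
eef_pos: [676.9, 74.8, 172.4]
eef_rot: [3.141, -0.001, -2.91]
wrist_force: [-0.4, -0.6, 0.5]
finger_gap: 56.5
finger_force: 0.0
[676.52496918  74.97074366] [574.57074366  33.67503082] [635.22925634 176.92496918] [533.27503082 135.62925634]
t 2.6 pos [676.9  74.8 172.4] rot [ 3.141e+00 -1.000e-03 -2.910e+00] gap 56.5 ff 0.0 wf [-0.4 -0.6  0.5] 
 total rows: [0.007 0.006 2.91 ] [ 0.0001 -0.0003 -0.0488]
```

```bash
python3 -m creep '0 0 0 0 0 -.049;0 0 .9 0 0 0;0 0 .9 0 0 0;0 0 .7 0 0 0;0 0 .46 0 0 0;0 0 0 0 0 0'
python3 -m creep '0 0 0 0 0 0;0 0 0 0 0 0;0 0 0 0 0 0;0 0 0 0 0 0;0 0 0 0 0 0' 1 30
python3 -c "
from h import *
togo(*ch(-55,-55),54,202.05)"
```

```text
clock: 3.35
eef_pos: [676.5, 74.8, 53.3]
eef_rot: [3.141, -0.002, -2.761]
wrist_force: [-0.5, 0.0, -0.8]
finger_gap: 56.6
finger_force: 0.0
clock: 3.98
eef_pos: [677.1, 74.8, 54.7]
eef_rot: [-3.142, 0.0, -2.761]
wrist_force: [0.4, -0.2, 0.8]
finger_gap: 9.4
finger_force: 0.0
t 3.98 pos [677.1  74.8  54.7] rot [-3.142  0.    -2.761] gap 9.4 ff 0.0 wf [ 0.4 -0.2  0.8] 
 total rows: [ 2.763 -0.003  0.016] [-0.      0.     -0.0014]
```

```bash
python3 -m creep '0 0 0 0 0 0;0 0 0 0 0 0'
python3 - <<'E'
from h import *
ims=[]
for n in("top","side"):
    c=manip.camera(n); np.savez(f"pics/{n}1.npz",**c)
    u=(slice(150,300),slice(150,350)) if n=="top" else (slice(130,250),slice(200,360))
    ims.append(cv2.resize(c["color"][u][:,:,::-1],(400,300),interpolation=cv2.INTER_CUBIC))
cv2.imwrite("pics/a1.png",np.hstack(ims))
E
```

```text
clock: 4.22
eef_pos: [677.1, 74.8, 54.5]
eef_rot: [-3.142, -0.0, -2.761]
wrist_force: [0.5, 0.1, -0.4]
finger_gap: 0.8
finger_force: 0.0
```

View pics/a1.png

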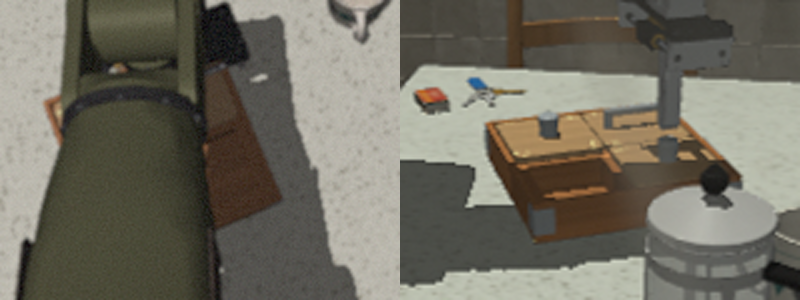

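The side view shows the shut fingertips ending just above or behind the knob (crop (668,125) against knob top (668,140)). I'll check that against depth.

```bash
python3 - <<'E'
from h import *
s=dict(np.load("pics/side1.npz")); W=cloud(s)
u=200+int(668/400*160-160); 
for v in range(150,206,2): print(v,[W[v,k].round(0).tolist() for k in (u-1,u+1)],s["color"][v,u])
E
```

```text
150 [[671.0, -4.0, 204.0], [676.0, -19.0, 209.0]] [78 79 75]
152 [[671.0, -8.0, 201.0], [676.0, -13.0, 202.0]] [80 81 79]
154 [[671.0, -7.0, 195.0], [676.0, -12.0, 197.0]] [84 84 82]
156 [[672.0, -10.0, 190.0], [677.0, -15.0, 193.0]] [82 83 81]
158 [[672.0, 59.0, 161.0], [677.0, -13.0, 186.0]] [84 86 83]
160 [[672.0, 63.0, 154.0], [677.0, 60.0, 155.0]] [92 92 90]
162 [[672.0, 60.0, 149.0], [677.0, 60.0, 149.0]] [88 89 87]
164 [[672.0, 62.0, 142.0], [678.0, 61.0, 143.0]] [86 88 86]
166 [[672.0, 60.0, 137.0], [678.0, 66.0, 135.0]] [87 88 86]
168 [[673.0, 58.0, 132.0], [678.0, 65.0, 130.0]] [87 88 86]
170 [[673.0, 60.0, 126.0], [678.0, 62.0, 125.0]] [88 89 86]
172 [[673.0, 58.0, 121.0], [678.0, 63.0, 119.0]] [87 88 86]
174 [[673.0, 58.0, 115.0], [679.0, 64.0, 113.0]] [86 89 86]
176 [[673.0, 61.0, 108.0], [679.0, 60.0, 108.0]] [86 87 86]
178 [[673.0, 60.0, 102.0], [679.0, 61.0, 102.0]] [87 88 86]
180 [[674.0, 61.0, 96.0], [679.0, 65.0, 94.0]] [70 72 72]
182 [[674.0, 157.0, 49.0], [680.0, 165.0, 46.0]] [172 139  95]
184 [[674.0, 83.0, 74.0], [680.0, 88.0, 72.0]] [113 111 104]
186 [[674.0, 68.0, 74.0], [680.0, 68.0, 75.0]] [72 74 71]
188 [[674.0, 61.0, 71.0], [680.0, 63.0, 71.0]] [81 83 80]
190 [[675.0, 64.0, 64.0], [680.0, 64.0, 64.0]] [79 80 77]
192 [[675.0, 62.0, 59.0], [680.0, 66.0, 57.0]] [81 82 80]
194 [[675.0, 63.0, 52.0], [681.0, 62.0, 53.0]] [82 82 79]
196 [[675.0, 59.0, 48.0], [681.0, 61.0, 47.0]] [80 70 55]
198 [[675.0, 46.0, 48.0], [681.0, 44.0, 49.0]] [81 71 56]
200 [[676.0, 30.0, 49.0], [681.0, 34.0, 47.0]] [81 71 58]
202 [[676.0, 16.0, 50.0], [681.0, 19.0, 49.0]] [88 76 60]
204 [[676.0, 8.0, 47.0], [681.0, 13.0, 45.0]] [85 68 53]
```

The tip appears at z≈93 while the state reports 54.5. I'll compare with the start picture and with the wrist.

```bash
python3 - <<'E'
from h import *
s0=dict(np.load("pics/side0.npz")); W=cloud(s0)
# gripper region at the start: fingers
R=W[55:110,150:210].reshape(-1,3); R=R[(np.abs(R[:,1]-506)<100)&(np.abs(R[:,0]-215)<90)]
print("start lowest gripper pts",R[np.argsort(R[:,2])[:8]].round(0).tolist())
for k in ("side","top"):
    c=manip.camera(k); Wc=cloud(c)
    if k=="side":
        R=Wc[100:186].reshape(-1,3); R=R[(np.abs(R[:,1]-70)<40)&(np.abs(R[:,0]-677)<40)&(R[:,2]>80)]
        print("now lowest",R[np.argsort(R[:,2])[:8]].round(0).tolist())
s=manip.read_state(); print(s["joints"].round(4),s["eef_pos"].round(1),s["clock"],s["qd"].round(3))
E
```

```text
start lowest gripper pts [[232.0, 551.0, 206.0], [226.0, 547.0, 207.0], [191.0, 460.0, 207.0], [230.0, 545.0, 207.0], [237.0, 546.0, 207.0], [188.0, 456.0, 207.0], [242.0, 544.0, 208.0], [238.0, 557.0, 208.0]]
now lowest [[682.0, 76.0, 87.0], [679.0, 74.0, 88.0], [665.0, 69.0, 89.0], [671.0, 69.0, 90.0], [665.0, 74.0, 90.0], [677.0, 67.0, 90.0], [674.0, 66.0, 91.0], [668.0, 65.0, 91.0]]
[ 0.0563  0.6974  1.2156  0.      1.2286 -1.895 ] [677.1  74.9  54.5] 4.425 [ 0.     0.    -0.    -0.002  0.001 -0.001]
```

```bash
python3 -m creep '0 0 0 0 0 0;0 0 0 0 0 0;0 0 0 0 0 0;0 0 0 0 0 0;0 0 0 0 0 0;0 0 0 0 0 0' 0.4
python3 -m creep '0 0 .25 0 0 0;0 0 .25 0 0 0;0 0 0 0 0 0'
python3 -c "
from h import *
c=manip.camera('side');W=cloud(c);v,u=np.indices(W.shape[:2])
R=W[120:200].reshape(-1,3);R=R[(np.abs(R[:,0]-677)<60)&(R[:,1]<130)&(R[:,1]>0)&(R[:,2]>52)]
print(R[np.argsort(R[:,2])[:10]].round(0).tolist());cv2.imwrite('pics/a2.png',cv2.resize(c['color'][110:260,200:400,::-1],(800,600),interpolation=cv2.INTER_CUBIC))"
```

```text
clock: 5.18
eef_pos: [677.1, 74.8, 54.5]
eef_rot: [-3.142, -0.0, -2.761]
wrist_force: [0.0, -0.4, 0.4]
finger_gap: 55.5
finger_force: 0.0
clock: 5.55
eef_pos: [676.4, 74.8, 33.0]
eef_rot: [3.141, -0.002, -2.761]
wrist_force: [0.5, 0.4, -0.5]
finger_gap: 56.2
finger_force: 0.0
[[683.0, 71.0, 52.0], [675.0, 63.0, 52.0], [675.0, 68.0, 53.0], [678.0, 66.0, 54.0], [681.0, 66.0, 54.0], [666.0, 71.0, 54.0], [669.0, 62.0, 55.0], [672.0, 62.0, 56.0], [675.0, 68.0, 56.0], [669.0, 67.0, 56.0]]
```

View pics/a2.png

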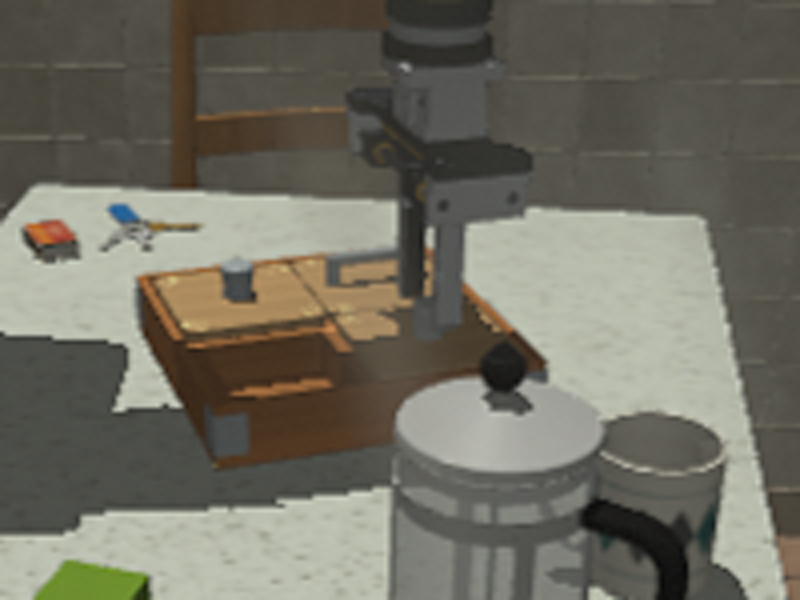

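The fingers now straddle the knob (near fingertip at crop (448,325)), with no contact although the state says z=33. So the real tips are about 35 mm above the reported TCP, and I'll plan with that offset.

```bash
python3 -m creep '0 0 .18 0 0 0;0 0 .17 0 0 0;0 0 0 0 0 0'
python3 -m creep '0 0 0 0 0 0;0 0 0 0 0 0;0 0 0 0 0 0;0 0 0 0 0 0;0 0 0 0 0 0;0 0 0 0 0 0' 1 30
python3 -c "
from h import *
togo(*ch(-55,-55),19,202.05)"
```

```text
clock: 5.98
eef_pos: [676.7, 74.8, 19.7]
eef_rot: [3.141, -0.001, -2.761]
wrist_force: [-0.3, 0.1, -0.1]
finger_gap: 56.2
finger_force: 0.0
clock: 6.72
eef_pos: [677.2, 74.9, 20.7]
eef_rot: [-3.142, 0.0, -2.761]
wrist_force: [-1.0, 0.9, 1.3]
finger_gap: 23.7
finger_force: 30.0
t 6.72 pos [677.2  74.9  20.7] rot [-3.142  0.    -2.761] gap 23.7 ff 30.0 wf [-1.   0.9  1.3] 
 total rows: [ 2.764 -0.004  0.042] [-0.      0.0001 -0.0014]
```

```bash
python3 -m creep '.2 0 0 0 0 0;.4 0 0 0 0 0;.4 0 0 0 0 0;.4 0 0 0 0 0;.4 0 0 0 0 0;.4 0 0 0 0 0;.4 0 0 0 0 0;.16 0 0 0 0 0;0 0 0 0 0 0'
python3 -c "
from h import *
togo(*ch(-55,-55),19,202.05)
c=manip.camera('side');W=cloud(c);print(ch(-55,-55));cv2.imwrite('pics/a3.png',cv2.resize(c['color'][110:260,200:400,::-1],(800,600),interpolation=cv2.INTER_CUBIC))"
```

```text
clock: 7.85
eef_pos: [574.3, 33.6, 20.6]
eef_rot: [3.142, -0.0, -2.761]
wrist_force: [-2.6, -1.1, 1.8]
finger_gap: 23.3
finger_force: 30.0
t 7.85 pos [574.3  33.6  20.6] rot [ 3.142 -0.    -2.761] gap 23.3 ff 30.0 wf [-2.6 -1.1  1.8] 
 total rows: [-0.006 -0.002  0.041] [ 0.     -0.0001 -0.0015]
[574.57074366  33.67503082]
```

View pics/a3.png

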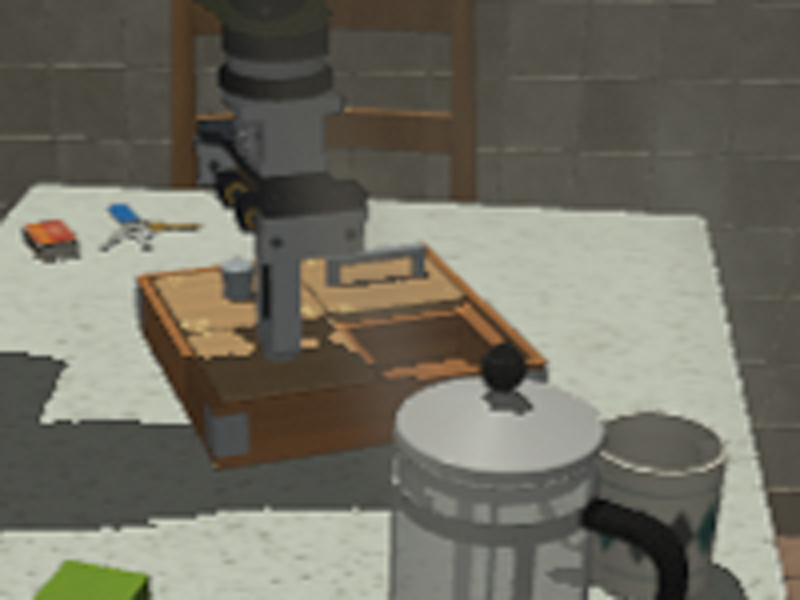

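The knob lid is in the open place and place_a is uncovered (crop (430,340)). Next I release it and go to the bar.

```bash
python3 -m creep '.04 0 0 0 0 0;0 0 0 0 0 0'
python3 -m creep '0 0 0 0 0 0;0 0 0 0 0 0;0 0 0 0 0 0;0 0 0 0 0 0;0 0 0 0 0 0;0 0 -.5 0 0 0;0 0 -.6 0 0 0;-.5 .5 0 0 0 0;-.75 .75 0 0 0 0;-.75 .75 0 0 0 0;-.75 .75 0 0 0 0;0 0 0 0 0 0' .4
python3 - <<'E'
from h import *
togo(*ch(55,55),20,202.05)
c=manip.camera("top");W=cloud(c);blobs(W,58,80,ch(-55,-55),45);blobs(W,58,80,ch(-55,55),45)
c=manip.camera("side");W=cloud(c);blobs(W,58,80,ch(-55,-55),45)
E
```

```text
clock: 8.15
eef_pos: [573.5, 33.4, 20.7]
eef_rot: [-3.141, 0.001, -2.761]
wrist_force: [1.6, -0.5, 2.2]
finger_gap: 23.4
finger_force: 30.0
clock: 9.65
eef_pos: [634.6, 178.6, 64.0]
eef_rot: [3.141, -0.0, -2.758]
wrist_force: [-0.4, -0.5, -0.3]
finger_gap: 56.5
finger_force: 0.0
t 9.65 pos [634.6 178.6  64. ] rot [ 3.141 -0.    -2.758] gap 56.5 ff 0.0 wf [-0.4 -0.5 -0.3] 
 total rows: [-0.    -0.045  1.101] [ 0.0001 -0.     -0.0005]
 blob 80 mean [573.8  33.1  73.7] rect 574.0 33.5 [23.1 23.2] 52.6 zmax 78.5
 blob 83 mean [533.7 135.2  73.1] rect 533.7 135.6 [22.1 22.5] 1.2 zmax 77.9
 blob 69 mean [572.9  26.6  68.6] rect 572.8 30.2 [23.6 21.6] 15.2 zmax 75.4
```

```bash
python3 -m creep '0 -.045 .5 0 0 0;0 0 .45 0 0 0;0 0 .15 0 0 0;0 0 0 0 0 0'
python3 -m creep '0 0 0 0 0 0;0 0 0 0 0 0;0 0 0 0 0 0;0 0 0 0 0 0;0 0 0 0 0 0;0 0 0 0 0 0;0 0 0 0 0 0;0 0 0 0 0 0' 1 30
python3 -c "
from h import *
togo(*ch(56,-56),20,202.05)"
```

```text
clock: 10.25
eef_pos: [634.8, 174.3, 19.9]
eef_rot: [3.141, -0.001, -2.761]
wrist_force: [-0.3, 0.7, -0.1]
finger_gap: 56.6
finger_force: 0.0
clock: 11.25
eef_pos: [635.1, 174.7, 20.6]
eef_rot: [3.142, 0.0, -2.761]
wrist_force: [-1.5, 1.4, 2.2]
finger_gap: 10.0
finger_force: 30.0
t 11.25 pos [635.1 174.7  20.6] rot [ 3.142  0.    -2.761] gap 10.0 ff 30.0 wf [-1.5  1.4  2.2] 
 total rows: [-0.061 -2.723  0.016] [ 0.      0.     -0.0014]
```

```bash
python3 -m creep '0 -.2 0 0 0 0;0 -.4 0 0 0 0;0 -.4 0 0 0 0;0 -.4 0 0 0 0;0 -.4 0 0 0 0;0 -.4 0 0 0 0;0 -.4 0 0 0 0;0 -.12 0 0 0 0;0 0 0 0 0 0'
python3 -c "
from h import *
togo(*ch(55,-56),20,202.05)"
```

```text
clock: 12.38
eef_pos: [675.7, 72.9, 20.6]
eef_rot: [-3.141, 0.0, -2.761]
wrist_force: [0.9, -1.8, 3.6]
finger_gap: 9.9
finger_force: 30.0
t 12.38 pos [675.7  72.9  20.6] rot [-3.141  0.    -2.761] gap 9.9 ff 30.0 wf [ 0.9 -1.8  3.6] 
 total rows: [-0.039  0.016  0.015] [-0.0002  0.     -0.0015]
```

```bash
python3 -m creep '0 0 0 0 0 0;0 0 0 0 0 0;0 0 0 0 0 0;0 0 0 0 0 0;0 0 0 0 0 0;0 0 -.5 0 0 0;0 0 -.75 0 0 0;0 0 -.75 0 0 0' .4
python3 -m creep '.683 -.612 0 0 0 0;.683 -.612 0 0 0 0;.683 -.612 0 0 0 0;.683 -.612 0 0 0 0;.683 -.612 0 0 0 0;.683 -.612 0 0 0 0;.683 -.612 0 0 0 0;.683 -.612 0 0 0 0;.683 -.612 0 0 0 0;.683 -.612 0 0 0 0;.683 -.612 0 0 0 0;0 0 0 0 0 .055;0 0 0 0 0 .055;0 0 0 0 0 .055;0 0 0 0 0 .055;0 0 0 0 0 .055;0 0 0 0 0 .055;0 0 0 0 0 .055;0 0 0 0 0 .055;0 0 0 0 0 .055' 0
python3 -m creep '0 0 0 0 0 .055;0 0 0 0 0 .055;0 0 0 0 0 .055;0 0 0 0 0 .045;0 0 0 0 0 0'
python3 - <<'E'
from h import *
togo(498,-289.5,-5,75.1)
c=manip.camera("top");W=cloud(c);blobs(W,58,80,C,125)
for p in((55,-55),(-55,-55),(-55,55)): print(ch(*p).round(1))
s=manip.camera("side")
cv2.imwrite("pics/b1.png",np.hstack([cv2.resize(c["color"][150:300,150:350,::-1],(400,300)),cv2.resize(s["color"][120:300,160:400,::-1],(400,300))]))
E
```

```text
clock: 13.38
eef_pos: [675.7, 73.5, 103.1]
eef_rot: [-3.141, 0.001, -2.761]
wrist_force: [-0.0, -0.6, 1.1]
finger_gap: 56.2
finger_force: 0.0
clock: 15.88
eef_pos: [496.8, -288.3, 102.2]
eef_rot: [3.141, 0.001, 1.961]
wrist_force: [-0.1, -0.1, -0.6]
finger_gap: 94.1
finger_force: 0.0
clock: 16.5
eef_pos: [496.7, -288.3, 101.9]
eef_rot: [3.14, 0.0, 1.308]
wrist_force: [-0.2, 0.9, 0.6]
finger_gap: 94.0
finger_force: 0.0
t 16.5 pos [ 496.7 -288.3  101.9] rot [3.14  0.    1.308] gap 94.0 ff 0.0 wf [-0.2  0.9  0.6] 
 total rows: [-0.02   0.035  2.671] [ 0.0004  0.0001 -0.0008]
 blob 132 mean [675.7  72.8  72.2] rect 677.6 73.8 [80.3 10.9] 22.1 zmax 76.5
 blob 80 mean [573.8  33.1  73.5] rect 574.0 33.2 [23.2 22.7] 44.6 zmax 77.7
 blob 82 mean [533.7 135.2  73.4] rect 533.7 135.7 [22.5 22. ] 0.7 zmax 78.4
[676.5  75. ]
[574.6  33.7]
[533.3 135.6]
```

View pics/b1.png

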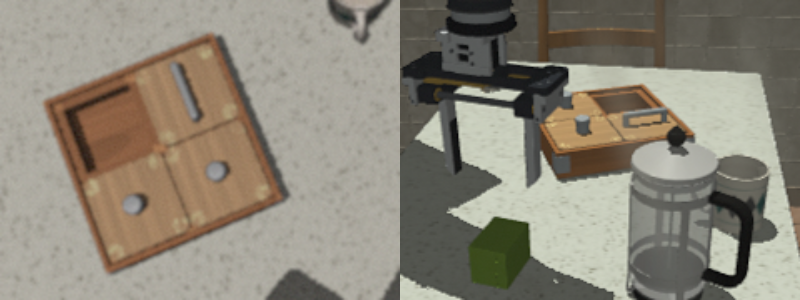

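Both lids are where they belong and the compartment at crop (115,130) is open. Next is the packet.

```bash
python3 -m creep '-.02 .035 .6 0 0 0;0 0 .7 0 0 0;0 0 .7 0 0 0;0 0 .45 0 0 0;0 0 .2 0 0 0;0 0 0 0 0 0'
python3 -m creep '0 0 0 0 0 0;0 0 0 0 0 0;0 0 0 0 0 0;0 0 0 0 0 0;0 0 0 0 0 0;0 0 0 0 0 0;0 0 0 0 0 0' 1 15
python3 -c "
from h import *
c=manip.camera('side');togo(498,-289.5,60,112.05)
cv2.imwrite('pics/b2.png',cv2.resize(c['color'][170:320,120:320,::-1],(800,600)))"
```

```text
clock: 17.35
eef_pos: [497.7, -289.3, -5.2]
eef_rot: [3.142, 0.0, 1.308]
wrist_force: [0.2, -0.7, -0.1]
finger_gap: 93.9
finger_force: 0.0
clock: 18.23
eef_pos: [497.7, -289.3, -5.3]
eef_rot: [3.141, 0.0, 1.307]
wrist_force: [-0.0, -0.4, 2.3]
finger_gap: 49.5
finger_force: 15.0
t 18.27 pos [ 497.7 -289.3   -5.4] rot [3.141 0.    1.307] gap 50.2 ff 15.0 wf [ 0.3 -0.6  1.1] 
 total rows: [-0.004  0.01  -1.634] [ 1.000e-04  0.000e+00 -2.064e-01]
```

View pics/b2.png

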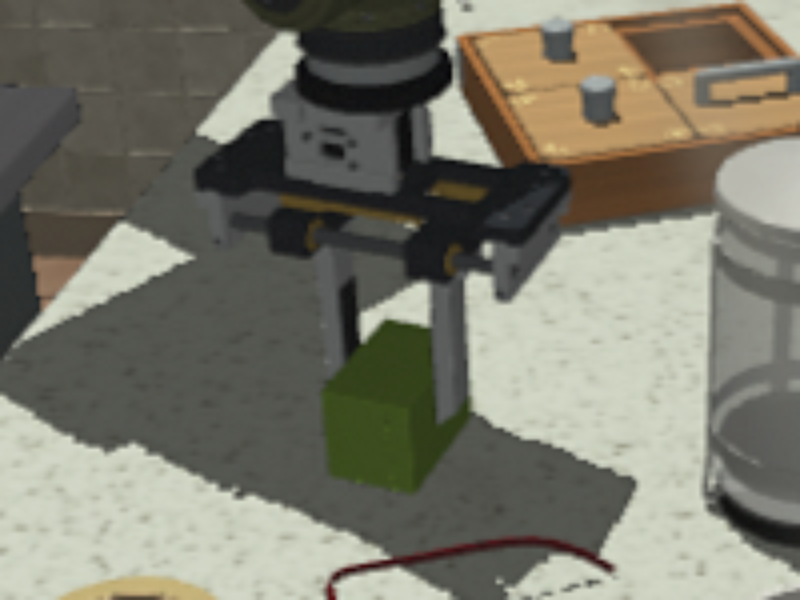

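The packet is held squarely between the fingers (crop (400,390)), gap 50 mm.

```bash
python3 -m creep '0 0 -.3 0 0 0;0 0 -.6 0 0 0;0 0 -.7 0 0 0;0 0 -.7 0 0 0;0 0 -.45 0 0 -.05;0 0 0 0 0 -.052;0 0 0 0 0 -.052;0 0 0 0 0 -.052;0 0 0 0 0 0' 1 20
python3 -m creep '.3 .236 0 0 0 0;.595 .472 0 0 0 0;.595 .472 0 0 0 0;.595 .472 0 0 0 0;.595 .472 0 0 0 0;.595 .472 0 0 0 0;.595 .472 0 0 0 0;.595 .472 0 0 0 0;.595 .472 0 0 0 0;.595 .472 0 0 0 0;.595 .472 0 0 0 0;.595 .472 0 0 0 0;.595 .472 0 0 0 0;.595 .472 0 0 0 0;.595 .472 0 0 0 0;.595 .472 0 0 0 0;.295 .236 0 0 0 0;0 0 0 0 0 0'
python3 -c "
from h import *
togo(*ch(55,55),2,112.05)
c=manip.camera('side')
cv2.imwrite('pics/b3.png',cv2.resize(c['color'][90:240,200:400,::-1],(800,600)))"
```

```text
clock: 19.4
eef_pos: [497.5, -289.2, 105.1]
eef_rot: [3.142, 0.0, 1.953]
wrist_force: [1.1, 0.3, -2.1]
finger_gap: 49.9
finger_force: 20.0
clock: 21.65
eef_pos: [634.9, 177.7, 104.3]
eef_rot: [-3.141, -0.0, 1.954]
wrist_force: [-0.4, -0.4, -1.0]
finger_gap: 49.9
finger_force: 20.0
t 21.65 pos [634.9 177.7 104.3] rot [-3.141 -0.     1.954] gap 49.9 ff 20.0 wf [-0.4 -0.4 -1. ] 
 total rows: [-2.200e-02  2.000e-03  2.558e+00] [-0.0001 -0.     -0.0004]
```

View pics/b3.png

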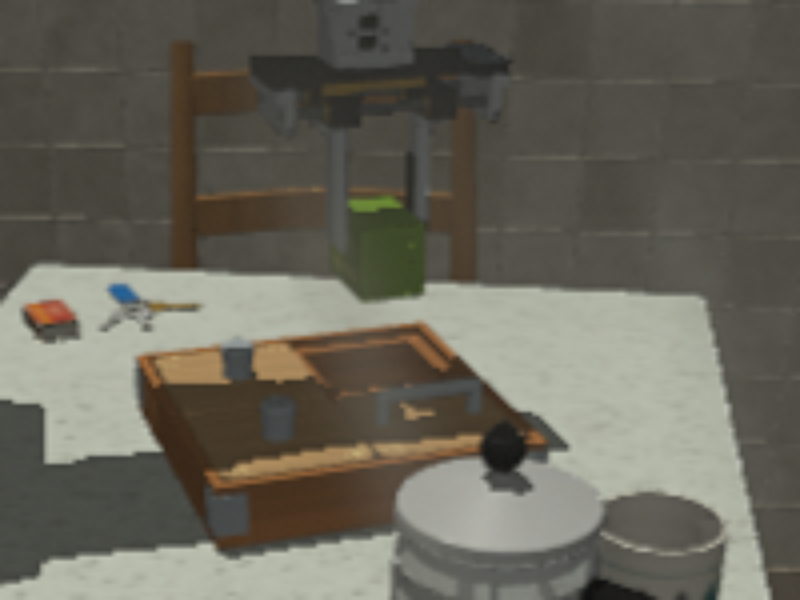

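The packet hangs level above the open compartment (crop (385,250)). I'll lower it to just above the floor, then ease it down by force.

```bash
python3 -m creep '-.022 0 .4 0 0 0;0 0 .6 0 0 0;0 0 .5 0 0 0;0 0 .4 0 0 0;0 0 .3 0 0 0;0 0 .2 0 0 0;0 0 .1 0 0 0;0 0 0 0 0 0'
python3 -m creep '0 0 .03 0 0 0;0 0 .03 0 0 0;0 0 0 0 0 0'
```

```text
clock: 22.7
eef_pos: [635.6, 176.2, 4.6]
eef_rot: [3.141, 0.0, 1.954]
wrist_force: [0.8, 0.4, -1.1]
finger_gap: 50.0
finger_force: 20.0
clock: 23.08
eef_pos: [635.5, 176.1, 2.2]
eef_rot: [3.142, 0.0, 1.954]
wrist_force: [-0.1, -0.9, -1.5]
finger_gap: 49.4
finger_force: 20.0
```

```bash
python3 -m creep '0 0 .03 0 0 0;0 0 0 0 0 0;0 0 0 0 0 0'
python3 -m creep '0 0 .02 0 0 0;0 0 0 0 0 0;0 0 0 0 0 0'
```

```text
clock: 23.45
eef_pos: [635.5, 176.1, 1.0]
eef_rot: [3.142, 0.0, 1.954]
wrist_force: [0.3, -0.6, -1.6]
finger_gap: 49.9
finger_force: 20.0
clock: 23.82
eef_pos: [635.6, 176.2, 0.7]
eef_rot: [3.141, 0.0, 1.954]
wrist_force: [-3.3, -1.3, 6.3]
finger_gap: 49.8
finger_force: 20.0
```

Contact with the floor (+6 N). I'll release by about 4 mm a side and retreat straight up.

```bash
python3 -m creep '0 0 0 0 0 0;0 0 0 0 0 0;0 0 0 0 0 0;0 0 0 0 0 0' .38
python3 -m creep '0 0 -.2 0 0 0;0 0 -.4 0 0 0;0 0 -.7 0 0 0;0 0 -.8 0 0 0;0 0 -.8 0 0 0;-.8 -.5 0 0 0 0;-.8 -.5 0 0 0 0;-.8 -.5 0 0 0 0;-.8 -.5 0 0 0 0;-.8 -.5 0 0 0 0;-.8 -.5 0 0 0 0;-.8 -.5 0 0 0 0;-.8 -.5 0 0 0 0;0 0 0 0 0 0'
python3 - <<'E'
from h import *
c=manip.camera("top");W=cloud(c);s=manip.camera("side");blobs(W,66,85,C,125)
hsv=cv2.cvtColor(c["color"],cv2.COLOR_RGB2HSV);g=cv2.inRange(hsv,(33,110,30),(60,255,255))>0
g&=np.hypot(W[...,0]-C[0],W[...,1]-C[1])<150
print("packet",rect(g,c,61),np.nanpercentile(W[g][:,2],[5,50,95]),"want",ch(55,55))
cv2.imwrite("pics/c1.png",np.hstack([cv2.resize(c["color"][150:300,150:350,::-1],(400,300)),cv2.resize(s["color"][120:300,160:400,::-1],(400,300))]))
E
```

```text
clock: 24.32
eef_pos: [635.5, 176.1, 0.1]
eef_rot: [-3.142, -0.0, 1.954]
wrist_force: [-0.1, -0.0, 0.3]
finger_gap: 58.5
finger_force: 0.0
clock: 26.08
eef_pos: [582.8, -123.2, 117.4]
eef_rot: [3.141, 0.001, 1.952]
wrist_force: [0.6, 0.4, 0.7]
finger_gap: 58.4
finger_force: 0.0
 blob 131 mean [676.2  73.   72.2] rect 678.1 73.9 [80.4 10.9] 21.6 zmax 77.1
 blob 79 mean [573.9  33.2  73.6] rect 574.3 33.4 [23.1 22.8] 43.0 zmax 77.2
 blob 80 mean [533.7 135.3  73.7] rect 533.7 135.5 [23.4 22.3] 88.9 zmax 77.4
packet ((631.162353515625, 171.62774658203125), (57.81402587890625, 78.93595123291016), 21.854196548461914) [42.05975216 60.62363678 63.68204463] want [635.22925634 176.92496918]
```

View pics/c1.png

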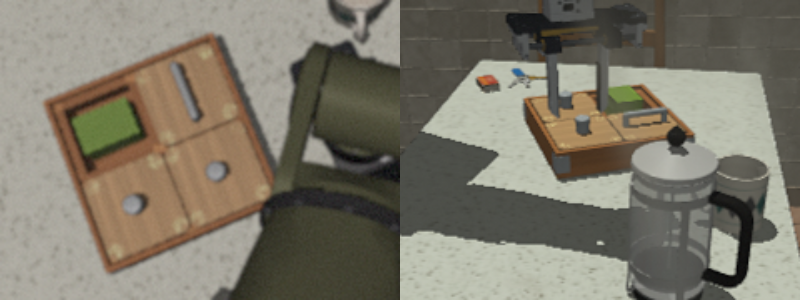

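The packet stands upright in the compartment (crop (108,127)). Its top is at 61 mm, as it should be. All the lids are in place and the arm is clear.

```bash
python3 -c "
from cell import manip
print(manip.sign_off())"
```

```text
the job is handed in; nothing more can be done
None
```

The job is handed in, with no verdict returned: by the last pictures the knob lid is in the formerly empty place, the bar lid is in the place it freed, and the packet is upright on the floor of the uncovered compartment, all at about 26 s of the allowed 62 s.

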